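Unlock the misting control box and open its cover

TASK

Take the yellow-handled key out of the wooden key block, push it fully home in the brass lock on top of the grey control box and turn it clockwise as far as it goes, so that the hidden bolt lets go of the cover. Leave the key standing in the lock, then push the white sliding cover fully open by its orange tab, and leave the other keys and everything else where they are.

Things in the scene. Friction and masses are not known exactly. Their poses are not given: they have to be found in the camera images.
- key_yellow_grip (a point): Centre of the yellow plastic T-bar of the right key: bar 66 mm long (point x), 14 thick (point y), 22 tall (z, up). Under it a steel shank 14 mm thick and 26 long, a collar 30 mm across and 6 thick, then the blade. About 0.12 kg; works either way round (half turn). At the start it stands upright in one of the key block's three slots; which one varies, bar centre 85 mm above the table.
- key_yellow_collar (a point): On the yellow key's axis at the underside of its collar, 43 mm below the centre of the bar, axes as the bar's. Below it the flat blade, 22 mm wide (x), 7 thick (y), 28 long, its last 4 mm narrowed to 19 x 4 mm. With the key fully home this point lies at point lock_slot, collar down on the brass face.
- key_block: Fixed wooden block, 235 mm long (its x) x 65 x 42 mm tall, origin at the centre of its underside. Three upright slots 36 mm deep at -75, 0, +75 mm along its x, each with one key whose collar rests on the block's top and whose T-bar lies across the block (along its y). Neighbouring bars are 61 mm apart, face to face; the blades have 1.5 mm of clearance each side.
- key_blue_grip (a point): Centre of the T-bar of the blue-handled key, same make as the yellow one; not for this box, leave it in its slot.
- key_green_grip (a point): Centre of the T-bar of the green-handled key, same make as the yellow one; not for this box, leave it in its slot.
- box: Fixed grey control box 230 (x) x 280 (y) x 110 mm tall, origin at the centre of its underside. On its top: the brass lock centred at x -30, y +85 mm, and the white sliding cover at y -50 mm between two aluminium guide rails 10 mm high.
- lock_slot (a point): Centre of the keyhole slot on the face of the round brass plug (62 mm across) in a steel bezel; face 112 mm above the table, bezel 1 mm higher. Turns with the plug; x runs along the slot, z up. Slot 25 mm long, 10 wide, 34 deep, mouth chamfered 2.5 mm: 1.5 mm clearance each side of the key's blade, which has about 0.15 rad of play before it turns the plug.
- lock (a joint): Turn of the lock plug, rad, clockwise from above positive. Stops at 0 and 1.45; starts locked between 0 and 0.2; at 0 the slot runs along the box's x. Light friction (about 0.06 N m), stays where left. It draws a hidden bolt, clear of the cover from about 1.0 rad, but counts as turned only near its far stop (above 1.15).
- cover (a joint): Slide of the cover in m, 0 shut to 0.085 fully open (its stop), along the box's +x. While the bolt is in, the cover moves about 2 mm and then is held. When free it needs about 2 to 3 N and stays where it is left.
- cover_tab (a point): Middle of the top edge of the orange tab on the cover: 64 mm long (box y), 12 thick (box x), 30 tall above the cover's white plate (point 146 mm above the table, plate's upper face 116 mm). Moves with the cover; when shut at x -73, y -50 mm of the box. Push its -x face towards the box's +x.
- filter_cap: Loose white plastic cap, 48 mm across, 16 mm tall, lying on the box top near its far left corner, origin at the centre of its underside; a bystander.
- spawn_jar: Loose glass jar 84 mm across, 130 mm tall, origin under its centre; a bystander.
- spray_bottle: Loose blue bottle 68 mm across, 190 mm tall, origin under its centre; a bystander.
- sample_can: Loose green can 70 mm across, 100 mm tall, origin under its centre; a bystander.
- sample_pot: Loose white pot about 90 mm across, 70 mm tall, origin under its centre; a bystander.
- scoop: Loose wooden scoop 190 mm long lying on the table, origin under its middle; a bystander.
Not all that is in view belongs to the job. Leave any red look-alike of the part that bears key_yellow_grip alone.

How it is judged:
By the outcome, as a careful person would: the job done as asked, in the order asked, and still so for the second after the job is handed in, with the robot touching nothing.
It also fails if it takes over 64 s, if anything falls off the work surface, if the arm or the gripper's body presses on something with over 40 N, if the wrist force passes 120 N, or if a joint passes its speed limit or range.

ROBOT

A 6-joint arm with a two-finger parallel gripper is mounted at the origin on the work surface. World frame = base frame: x ahead of the robot, y to its left, z up, the work surface at z = 0. Lengths are in m, angles in degrees, forces in N, time in s.
With the tool pointing down it reaches from about 0.35 to 0.875 m from the base axis. Payload 15.5 kg.
Tool frame: the origin (TCP) lies where the fingers leave the gripper's body, on its centre line; the fingertips stand 73 mm ahead of it and the grasp point (between the pads) lies 54 mm ahead of it (arm.finger_overhang is the distance from the TCP to the fingertips, in m); y points along the fingers, z is the direction in which the jaws open and shut, and the axes are right-handed (so a half turn about y gives the same grasp; the last joint's range is limited). The gripper opens to 85 mm and grips with 20 to 120 N. Pads are 22 mm wide; open, the fingers measure 114 mm over their backs; the gripper's body (76 mm by 85 mm) begins 54 mm behind the grasp point. The pads swing forward as they close: fully open they stand 13 mm farther back than shut.
Start: joints at [-72.279, 28.281, 77.091, -0, 74.628, -5.472], TCP at [0.246, -0.574, 0.304] pointing down, gripper open.
Joint ranges: [-166.48, 166.48], [-47.26, 123.95], [12.59, 153.08], [-70.14, 250.14], [6.76, 159.57], [-176.63, 176.63]. Speed limits (degrees/s): [108.29, 108.29, 147.25, 172.46, 172.46, 172.46].

INTERFACE

Orientations are given as a 3x3 rotation matrix whose columns are the frame's x, y, z axes.
In Python, from station import monitor, imaging, order, nets, arm gives the robot as it stands.
- The arm moves only by the tool step_arm, never from a script. Its argument "series" is a list that holds one entry, the list of rows, each a list of 5 numbers: the shift along the tool's x, y, z in mm, then the turn about the tool's y in rad, then the closure in counts, from 0 (fully open) to 255 (shut). In form: [[[dx, dy, dz, twist, gripper], ...]]. A call has 1 to 20 rows; each row shifts and turns the commanded pose from where the row before left it, along the tool's axes as they then stand; what a row does not reach is not made up. A row lasts 1/12 s, in which the tool goes at most 41.7 mm and 7.16 degrees, less where a joint would pass 70% of its speed; a pose out of reach is approached as far as the arm can. A call with a gripper value outside its range is refused whole. The fingers move at their own pace and stop on an object; "squeeze" is the grip in N (left out, the last holds). Time passes only in rows, so rows that do not move let the fingers close. It gives the time, the measured TCP pose, the force and the opening at its end, in the units of the state.
- monitor.get_obs(): the state, without advancing time (a new reading comes with each control period).
- imaging.snapshot(name): name is "scene" or "top" or "wrist"; returns (picture, depth): 420x560x3 uint8, red, green, blue; 420x560 float32, m along the optical axis (not along the pixel's ray), 0 where there is no reading.
- imaging.calibration(name): a dict with "fx", "fy", "cx", "cy" (pixels), "origin" and "orientation" of the camera in the world. Camera axes: x right, y down, z forward; pixel columns grow to the right and rows downward; lengths in m; the calibration is good to about 2 mm. A picture is of the moment at which its call begins: read the wrist's pose just before it. calibration takes no time and is no camera call; for the wrist camera it gives the pose at the moment of the call.
- order.sign_off(): hands the job in, once; it reports no verdict.
Trained networks look in the newest picture that a camera, given by its name, has taken for a name from the list of things; names that differ only in an ending like _2 or _b are one class to them, and where a whole thing is asked for, a point or a joint stands for the part that bears it (a point fixed in the world has none). Each returns a list of dicts, best first, with "confidence" (0 to 1); they miss things now and then, are a little off and sometimes report something else, mostly with a low value. They report only what shows in the picture. A call takes as long as a camera call. They do not tell look-alikes from the thing itself.
- nets.regions_of(thing, camera): "region" (420x560 bool, what is visible of it) and "centre" ([column, row] in pixels, amid what is visible of it).
The state is a dict: "t": time; "joint_positions": joint angles; "joint_velocities": joint speeds; "joint_efforts": joint torques, N m; "position": TCP position; "orientation": TCP orientation; "wrist_force": force on the tool from outside, world axes, zero at the start; "moment": the same for the moment, N m; "grip_width": finger opening in m.
Only numpy, scipy, OpenCV 4.12 (cv2) and the standard library are available. Lean on these libraries where they do the work, as an engineer would, in place of code of your own. Each camera call takes 0.05 s, during which the arm holds its last target.

## Working session

There is one attempt and no reset: what is moved stays moved. The work goes in short steps, Python scripts to look and compute and a tool call to move; the robot and the scene stay as the last step left them, time stands still between calls to the robot, and variables do not carry over. Pictures are saved under pics/ and viewed, and the job is handed in when it is done.

Besides the shell and the picture viewer there is one more tool, called after ">>>" by a JSON object that holds its "fn" and its "kwargs", one argument or row to a line. step_arm: Moves the arm, as the interface text tells. Its arguments: {"type":"object","properties":{"series":{"type":"array"},"squeeze":{"type":"number"}},"required":["series"]}

```bash
mkdir -p pics; ls; cat > h.py <<'E'
from station import monitor, imaging, order, nets, arm
import numpy as np, cv2
def snap(n,tag):
    p,d=imaging.snapshot(n); c=imaging.calibration(n)
    cv2.imwrite(f'pics/{tag}.png',cv2.cvtColor(p,cv2.COLOR_RGB2BGR)); np.savez(f'pics/{tag}.npz',p=p,d=d,**{k:np.array(v) for k,v in c.items()})
    return p,d,c
def pts(d,c):
    v,u=np.mgrid[:d.shape[0],:d.shape[1]]
    P=np.stack([(u-c['cx'])/c['fx']*d,(v-c['cy'])/c['fy']*d,d],-1)
    return P@np.array(c['orientation']).T+np.array(c['origin'])
def proj(X,c):
    q=(np.asarray(X)-np.array(c['origin']))@np.array(c['orientation'])
    return q[...,0]/q[...,2]*c['fx']+c['cx'],q[...,1]/q[...,2]*c['fy']+c['cy']
E
python3 - <<'E'
from h import *
o=monitor.get_obs(); print({k:np.round(v,3).tolist() for k,v in o.items()})
for n in('scene','top'):
    p,d,c=snap(n,n+'0'); print(n,np.round(c['origin'],3),np.round(c['orientation'],3).tolist(),c['fx'])
E
```

```text
pics
{'t': 0.0, 'joint_positions': [-72.278, 28.314, 77.128, -0.001, 74.628, -5.472], 'joint_velocities': [0.08, 0.003, 0.052, -0.1, -0.059, -0.029], 'joint_efforts': [0.005, -88.215, -38.387, 0.0, 0.01, 0.0], 'position': [0.246, -0.574, 0.303], 'orientation': [[-0.919, -0.0, 0.394], [-0.394, 0.001, -0.919], [-0.0, -1.0, -0.001]], 'wrist_force': [0.212, 0.611, 1.089], 'moment': [0.016, -0.042, 0.008], 'grip_width': 0.085}
scene [1.368 0.507 0.666] [[-0.566, 0.402, -0.72], [0.824, 0.293, -0.484], [0.016, -0.868, -0.497]] 420.99536254786733
top [ 0.378 -0.023  1.612] [[0.011, -0.988, 0.152], [-1.0, -0.01, 0.009], [-0.008, -0.152, -0.988]] 475.88688546777615
```

View pics/scene0.png

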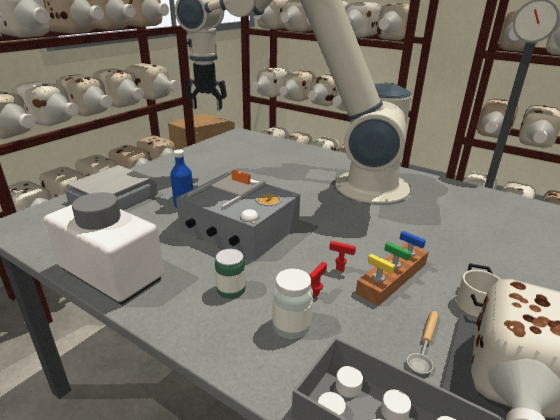

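View pics/top0.png

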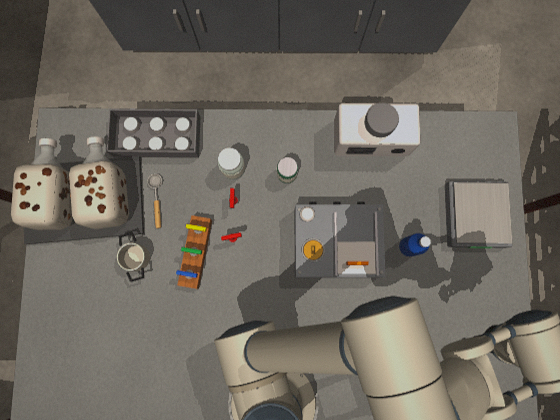

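```bash
python3 - <<'E'
from h import *
for n in('scene0','top0'):
    z=np.load(f'pics/{n}.npz'); p=z['p']; P=pts(z['d'],z)
    hsv=cv2.cvtColor(p,cv2.COLOR_RGB2HSV)
    for nm,lo,hi in(('yellow',(22,150,120),(34,255,255)),('green',(50,150,80),(80,255,255)),('blue',(105,150,90),(125,255,255)),('orange',(3,180,150),(14,255,255))):
        m=cv2.inRange(hsv,lo,hi)
        k,l,s,c=cv2.connectedComponentsWithStats(m)
        for i in range(1,k):
            if s[i,4]>25:
                q=P[l==i]; zt=np.percentile(q[:,2],90); t=q[q[:,2]>zt-.005]
                print(n,nm,s[i],np.round(c[i]),np.round(np.median(q,0),3),'top',np.round(t.mean(0),4),np.round(np.ptp(t,axis=0),3))
a=cv2.imread('pics/top0.png')[180:300,160:400]; a=cv2.resize(a,None,fx=3.3,fy=3.3,interpolation=cv2.INTER_CUBIC); cv2.imwrite('pics/c1.png',a)
a=cv2.imread('pics/scene0.png')[150:310,170:440]; a=cv2.resize(a,None,fx=2.9,fy=2.9,interpolation=cv2.INTER_CUBIC); cv2.imwrite('pics/c2.png',a)
E
```

```text
scene0 yellow [368 254  27  19 249] [381. 263.] [0.565 0.26  0.09 ] top [0.5788 0.2639 0.1066] [0.814 0.281 0.574]
scene0 green [385 243  25  17 176] [397. 251.] [0.492 0.27  0.088] top [0.4906 0.2704 0.0956] [0.018 0.06  0.008]
scene0 blue [171 158  21  49 609] [180. 179.] [ 0.532 -0.435  0.107] top [ 0.5403 -0.4197  0.1667] [0.863 0.963 0.523]
scene0 blue [400 232  25  16 200] [412. 239.] [0.418 0.283 0.089] top [0.4281 0.2852 0.1024] [0.962 0.258 0.574]
scene0 orange [233 170  15   6  30] [240. 173.] [ 0.452 -0.257  0.147] top [ 0.4517 -0.2536  0.1467] [0.009 0.055 0.006]
top0 yellow [186 224  20   8  93] [195. 227.] [0.557 0.256 0.095] top [0.5571 0.2555 0.097 ] [0.019 0.062 0.014]
top0 green [181 248  20   6  68] [191. 250.] [0.482 0.265 0.096] top [0.4826 0.2669 0.0971] [0.016 0.061 0.008]
top0 blue [408 234  21  19 176] [415. 245.] [ 0.499 -0.435  0.131] top [ 0.505  -0.4306  0.1744] [0.152 0.446 1.475]
top0 blue [176 271  21   6  70] [186. 273.] [0.41  0.278 0.094] top [0.4084 0.278  0.0959] [0.015 0.064 0.009]
top0 orange [192 216  18   6  37] [201. 218.] [0.592 0.247 0.042] top [0.5917 0.2477 0.0446] [0.016 0.056 0.01 ]
top0 orange [187 232  20  12 101] [198. 238.] [0.526 0.255 0.042] top [0.5259 0.2571 0.0441] [0.037 0.063 0.008]
top0 orange [182 251  22  15  95] [194. 260.] [0.453 0.265 0.042] top [0.4534 0.2679 0.0439] [0.046 0.067 0.011]
top0 orange [178 281  19   7  57] [187. 284.] [0.375 0.281 0.041] top [0.3756 0.2831 0.0437] [0.019 0.056 0.009]
```

View pics/c1.png

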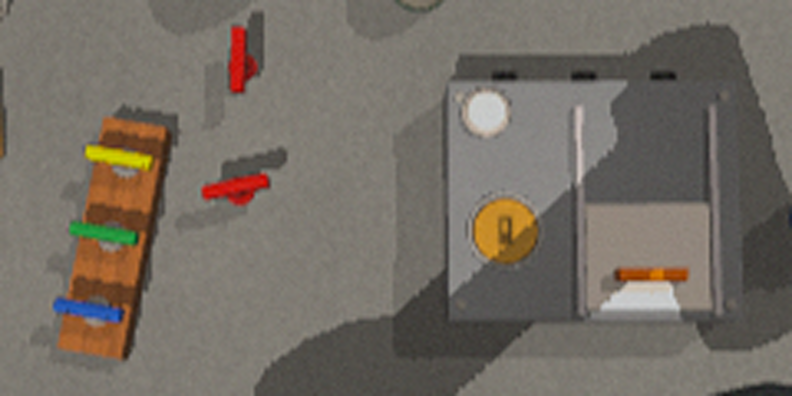

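View pics/c2.png

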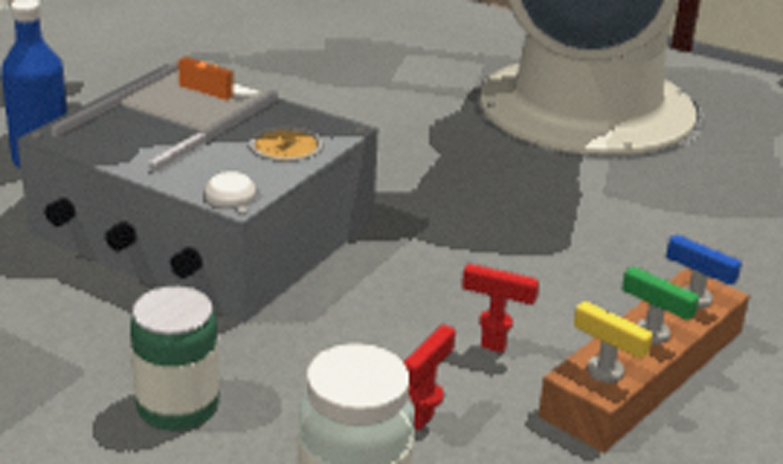

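```bash
cat >> h.py <<'E'
def axes(): 
    o=monitor.get_obs(); return np.array(o['position']),np.array(o['orientation'])
def plan(target):
    p,R=axes(); return np.round(R.T@(np.array(target)-p)*1000,1)
def jaw():
    p,R=axes(); return np.degrees(np.arctan2(R[1,2],R[0,2]))
E
python3 - <<'E'
from h import *
c=imaging.calibration('wrist'); p,R=axes()
print('cam in tool',R.T@(np.array(c['origin'])-p), (R.T@np.array(c['orientation'])).round(3).tolist(),c['fx'])
print(plan([.44,-.10,.303]),jaw())
z=np.load('pics/top0.npz');P=pts(z['d'],z);
print(P[249,312],P[214,307],P[264,357],P[210,300],P[270,300])
E
```

```text
cam in tool [-0.06713181 -0.07047145 -0.00035978] [[-0.0, 0.962, 0.272], [0.001, -0.272, 0.962], [1.0, 0.001, -0.001]] 318.69548886324816
[-365.     0.8 -359.5] -66.80644971245256
[ 0.4913759  -0.12114854  0.07580786] [ 0.59769579 -0.10210802  0.1274271 ] [ 0.44166537 -0.2541444   0.14732132] [ 0.61071089 -0.08011313  0.12444528] [ 0.42261627 -0.0812901   0.11246905]
```

>>> {"fn": "step_arm", "kwargs": {
  "series": [
    [[-16,0,-12,0,0],[-32,0,-23,0,0],[-32,0,-23,0,0],[-32,0,-23,0,0],[-32,0,-23,0,0],[-32,0,-23,0,0],[-32,0,-23,0,0],[-32,0,-23,0,0],[-32,0,-23,0,0],[-32,0,-23,0,0],[-32,0,-23,0,0],[-32,0,-23,0,0],[-16,0,-12,-0.124,0],[0,0,0,-0.124,0],[0,0,0,-0.124,0],[0,0,0,-0.124,0],[0,0,0,-0.124,0],[0,0,0,-0.124,0],[0,0,0,-0.124,0],[0,0,0,-0.124,0]]
  ]
}}

```text
t: 1.77
position: [0.4899, -0.1685, 0.3036]
orientation: [[-0.167, -0.001, 0.986], [-0.986, 0.0, -0.167], [-0.0, -1.0, -0.001]]
wrist_force: [-0.5, 0.1, -1.1]
grip_width: 0.0853
```

```bash
python3 - <<'E'
from h import *
print(axes()[0],jaw()); snap('wrist','w1'); print(monitor.get_obs()['t'])
E
```

```text
[ 0.48987425 -0.16853789  0.30363113] -9.615904130278581
1.8167
```

View pics/w1.png

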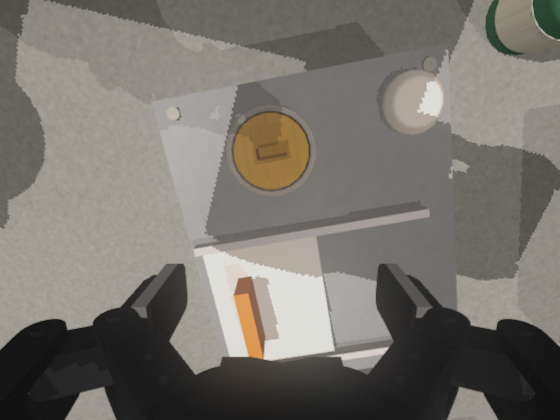

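```bash
python3 - <<'E'
from h import *
z=np.load('pics/w1.npz'); p=z['p']; 
# rectify plane z=.112, 0.5mm/px ; x up, y left
def rect(zp,xr,yr,res):
    xs=np.arange(xr[1],xr[0],-res); ys=np.arange(yr[1],yr[0],-res)
    Y,X=np.meshgrid(ys,xs); u,v=proj(np.stack([X,Y,0*X+zp],-1),z)
    return cv2.remap(p,u.astype(np.float32),v.astype(np.float32),cv2.INTER_CUBIC)
a=rect(.112,(.40,.66),(-.30,-.03),.0005)
cv2.imwrite('pics/r1.png',cv2.cvtColor(a,cv2.COLOR_RGB2BGR))
b=rect(.112,(.45,.53),(-.16,-.08),.00015)
cv2.imwrite('pics/r2.png',cv2.cvtColor(b,cv2.COLOR_RGB2BGR))
hsv=cv2.cvtColor(p,cv2.COLOR_RGB2HSV)
m=cv2.inRange(hsv,(10,130,60),(30,255,255)); m[:, :200]=0;m[210:]=0
m=cv2.morphologyEx(m,cv2.MORPH_CLOSE,np.ones((9,9)))
cs,_=cv2.findContours(m,0,2); cc=max(cs,key=cv2.contourArea)
P=pts(np.ones(p.shape[:2]),z); o=z['origin']
def ray(uv,zp):
    uv=np.asarray(uv,float); d=np.stack([(uv[...,0]-z['cx'])/z['fx'],(uv[...,1]-z['cy'])/z['fy'],np.ones(uv.shape[:-1])],-1)@z['orientation'].T
    return o+d*((zp-o[2])/d[...,2])[...,None]
w=ray(cc[:,0],.112)
A=np.c_[2*w[:,:2],np.ones(len(w))]; s=np.linalg.lstsq(A,(w[:,:2]**2).sum(1),rcond=None)[0]; print('disc',s[:2],'r',np.sqrt(s[2]+s[:2]@s[:2]),cv2.minEnclosingCircle(cc))
print('depth disc z',pts(z['d'],z)[140:145,250:260,2].mean(), pts(z['d'],z)[100:110,200:210,2].mean())
# box plane edges by depth: points with z in .1..0.115
P=pts(z['d'],z); ok=(P[...,2]>.1)&(P[...,2]<.117); ok[250:]=0
q=P[ok][:,:2].astype(np.float32); print(cv2.minAreaRect(q), q.min(0),q.max(0))
m=cv2.inRange(hsv,(3,180,120),(14,255,255)); m[:220]=0
ys,xs=np.nonzero(m); q=P[ys,xs]; print('tab',len(q),q[q[:,2]>.14].mean(0),q.min(0),q.max(0))
E
```

```text
disc [ 0.48709647 -0.12123677] r 0.029998860079081185 ((271.0, 150.5), 38.1478385925293)
depth disc z 0.11245005228895665 0.11331783872188499
((0.5175172686576843, -0.1494753658771515), (0.23114590346813202, 0.1672670990228653), 1.1973278522491455) [ 0.40047184 -0.23078057] [ 0.63436013 -0.06363473]<stdin>:27: RuntimeWarning: Mean of empty slice.
  ret = um.true_divide(
Traceback (most recent call last):
ValueError: zero-size array to reduction operation minimum which has no identity
```

View pics/r1.png

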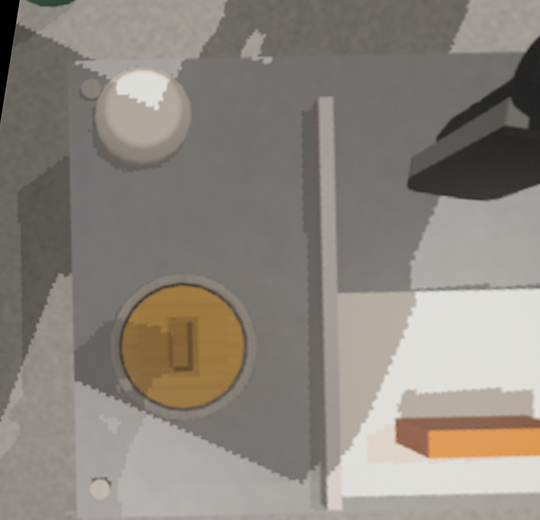

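View pics/r2.png

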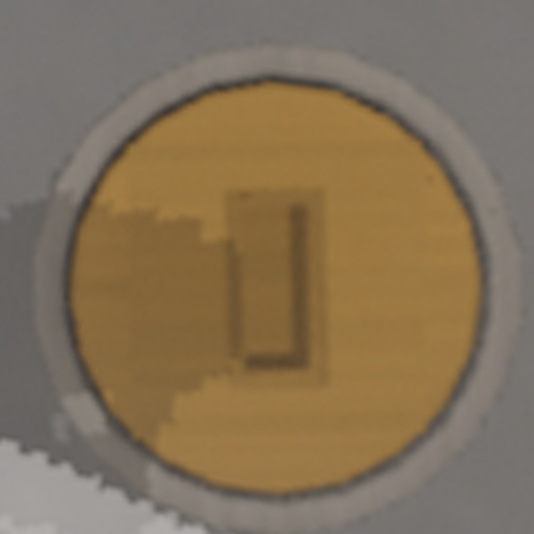

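>>> {"fn": "step_arm", "kwargs": {
  "series": [
    [[-17,0,0,0,0],[-37,0,0.5,0,0],[-37,0,0.5,0,0],[-37,0,0.5,0,0],[-37,0,0.5,0,0],[-37,0,0.5,0,0],[-37,0,0.5,0,0],[-37,0,0.5,0,0],[-37,0,0.5,0,0],[-37,0,0.5,0,0],[-25,0,0,0,0],[0,0,0,0,0]]
  ]
}}

```text
t: 2.82
position: [0.5596, 0.2042, 0.3035]
orientation: [[-0.173, 0.0, 0.985], [-0.985, 0.001, -0.173], [-0.001, -1.0, -0.0]]
wrist_force: [-0.8, -0.3, 0.4]
grip_width: 0.0853
```

```bash
cat >> h.py <<'E'
def ray(uv,zp,z):
    uv=np.asarray(uv,float); d=np.stack([(uv[...,0]-z['cx'])/z['fx'],(uv[...,1]-z['cy'])/z['fy'],np.ones(uv.shape[:-1])],-1)@np.array(z['orientation']).T
    o=np.array(z['origin']); return o+d*((zp-o[2])/d[...,2])[...,None]
def rect(z,zp,xr,yr,res):
    xs=np.arange(xr[1],xr[0],-res); ys=np.arange(yr[1],yr[0],-res)
    Y,X=np.meshgrid(ys,xs); u,v=proj(np.stack([X,Y,0*X+zp],-1),z)
    return cv2.remap(z['p'],u.astype(np.float32),v.astype(np.float32),cv2.INTER_CUBIC)
E
python3 - <<'E'
from h import *
print(axes()[0],jaw()); snap('wrist','w2')
z=np.load('pics/w2.npz'); p=z['p']; hsv=cv2.cvtColor(p,cv2.COLOR_RGB2HSV); P=pts(z['d'],z)
for nm,lo,hi in(('yellow',(22,150,100),(34,255,255)),('green',(50,150,60),(80,255,255)),('blue',(105,150,70),(125,255,255))):
    m=cv2.inRange(hsv,lo,hi); k,l,s,c=cv2.connectedComponentsWithStats(m); i=1+s[1:,4].argmax()
    mm=(l==i)&(P[...,2]>.092)&(P[...,2]<.102)
    v,u=np.nonzero(mm); w=ray(np.c_[u,v],.096,z)[:,:2].astype(np.float32)
    r=cv2.minAreaRect((w*1000).astype(np.float32)); print(nm,s[i],c[i],np.round(r[0],1),np.round(r[1],1),r[2],np.median(P[mm][:,2]))
cv2.imwrite('pics/r3.png',cv2.cvtColor(rect(z,.096,(.5,.61),(.2,.31),.0002),cv2.COLOR_RGB2BGR))
E
```

```text
[0.55962684 0.20420972 0.3034616 ] -9.971127298425143
yellow [ 261  107   17   77 1031] [269.61299709 144.53734239] [556.2 253. ] [63.8 13.3] 80.86760711669922 0.096066792971332Traceback (most recent call last):
  File "<stdin>", line 5, in <module>
ValueError: attempt to get argmax of an empty sequence
```

View pics/w2.png

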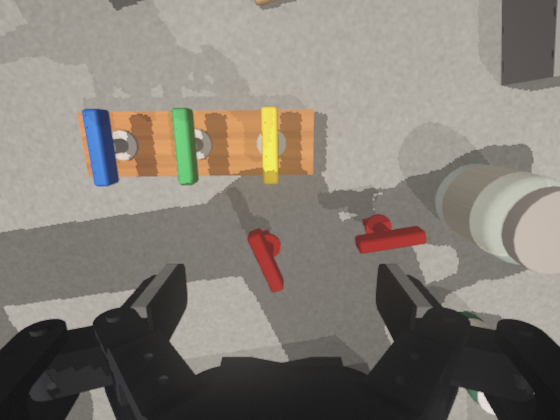

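>>> {"fn": "step_arm", "kwargs": {
  "series": [
    [[-15,0,-3,-0.015,0],[-20,0,-5,0,0],[-12.5,15,-4,0,0],[0,30,0,0,0],[0,35,0,0,0],[0,35,0,0,0],[0,25,0,0,0],[0,14,0,0,0],[0,8,0,0,0],[0,2.5,0,0,0],[0,0,0,0,0]]
  ]
}}

```text
t: 3.78
position: [0.5554, 0.2482, 0.1395]
orientation: [[-0.16, -0.0, 0.987], [-0.987, -0.0, -0.16], [0.0, -1.0, -0.0]]
wrist_force: [-0.4, 0.3, 0.5]
grip_width: 0.0851
```

```bash
python3 - <<'E'
from h import *
print(axes()[0],jaw()); snap('wrist','w3')
E
```

```text
[0.55541042 0.24823443 0.13947129] -9.192044478301039
```

View pics/w3.png

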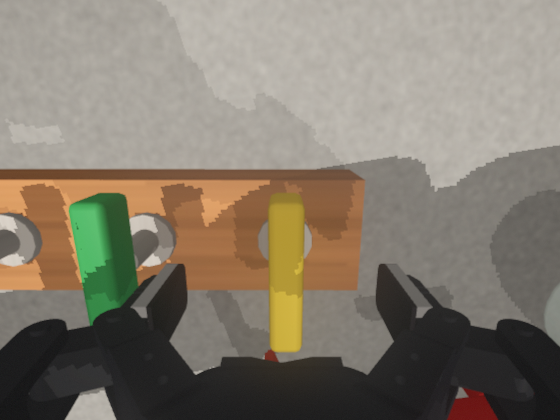

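```bash
python3 - <<'E'
from h import *
z=np.load('pics/w3.npz'); p=z['p']; hsv=cv2.cvtColor(p,cv2.COLOR_RGB2HSV)
m=cv2.inRange(hsv,(20,150,60),(34,255,255));P=pts(z['d'],z)
mm=(m>0)&(P[...,2]>.093)&(P[...,2]<.1)
v,u=np.nonzero(mm);w=ray(np.c_[u,v],.096,z)[:,:2]*1000
r=cv2.minAreaRect(w.astype(np.float32));print(r,u.min(),u.max(),v.min(),v.max())
print(plan([r[0][0]/1000,r[0][1]/1000,.139]))
E
```

```text
((557.240234375, 256.17449951171875), (65.50628662109375, 13.510499954223633), 80.83946228027344) 268 304 201 351
[-7.8  1.1  0.3]
```

>>> {"fn": "step_arm", "kwargs": {
  "series": [
    [[-4,0.5,0.3,0,0],[-3.5,0,0,0,0],[0,0,0,0,120],[0,0,0,0,200],[0,0,0,0,255],[0,0,0,0,255],[0,0,0,0,255],[0,0,0,0,255],[0,0,0,0,255],[0,0,0,0,255],[0,0,0,0,255],[0,0,0,0,255]]
  ],
  "squeeze": 70
}}

```text
t: 4.83
position: [0.5567, 0.256, 0.1388]
orientation: [[-0.158, -0.0, 0.987], [-0.987, -0.0, -0.158], [0.0, -1.0, -0.0]]
wrist_force: [-0.9, 0.5, -1.4]
grip_width: 0.013
```

>>> {"fn": "step_arm", "kwargs": {
  "series": [
    [[0,-4,0,0,255],[0,-8,0,0,255],[0,-12,0,0,255],[0,-18,0,0,255],[0,-25,0,0,255],[0,-30,0,0,255],[0,-30,0,0,255],[0,-20,0,0,255],[0,-10,0,0,255],[0,-4,0,0,255],[0,0,0,0,255]]
  ]
}}

```text
t: 5.75
position: [0.5567, 0.2561, 0.3005]
orientation: [[-0.158, 0.001, 0.987], [-0.987, 0.0, -0.158], [-0.0, -1.0, 0.001]]
wrist_force: [0.0, 0.6, -1.7]
grip_width: 0.0127
```

```bash
python3 - <<'E'
from h import *
o=monitor.get_obs();print(axes()[0],jaw(),o['wrist_force'],o['grip_width']); snap('wrist','w4');snap('scene','s4')
E
```

```text
[0.55665614 0.25609793 0.30053327] -9.108676143258567 [ 0.00415171  0.60112601 -1.6887376 ] 0.012671971209967752
```

View pics/w4.png

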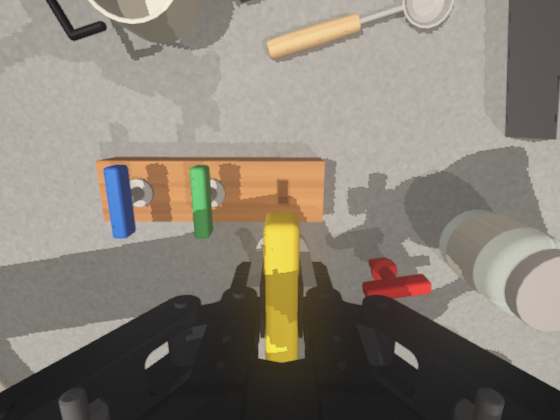

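View pics/s4.png

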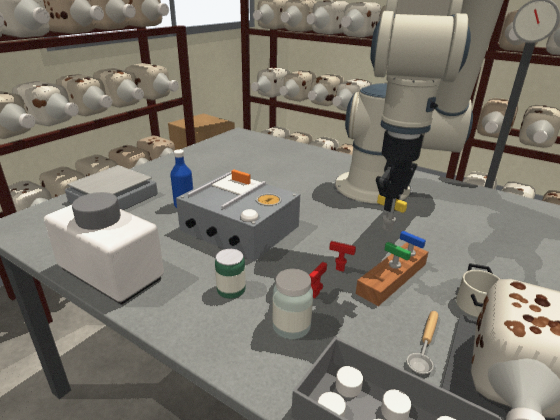

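>>> {"fn": "step_arm", "kwargs": {
  "series": [
    [[0,0,0,-0.06,255],[0,0,0,-0.12,255],[0,0,0,-0.12,255],[0,0,0,-0.12,255],[0,0,0,-0.12,255],[0,0,0,-0.12,255],[0,0,0,-0.12,255],[0,0,0,-0.12,255],[0,0,0,-0.12,255],[0,0,0,-0.12,255],[0,0,0,-0.12,255],[0,0,0,-0.12,255],[0,0,0,-0.12,255],[0,0,0,-0.12,255],[0,0,0,-0.12,255],[0,0,0,-0.011,255],[0,0,0,0,255]]
  ]
}}

```text
t: 7.27
position: [0.5564, 0.2559, 0.2986]
orientation: [[1.0, -0.002, -0.018], [0.018, -0.001, 1.0], [-0.002, -1.0, -0.001]]
wrist_force: [0.7, 0.1, -2.1]
grip_width: 0.0128
```

```bash
python3 - <<'E'
from h import *
print(axes()[0],jaw(),plan([.427,-.121,.30]))
z=np.load('pics/w4.npz'); p=z['p']; hsv=cv2.cvtColor(p,cv2.COLOR_RGB2HSV)
m=cv2.inRange(hsv,(20,150,60),(34,255,255)); v,u=np.nonzero(m[:,250:310]);u=u+250
print(u.min(),u.max(),v.min(),v.max())
R=np.array([[-0.158,0.001,.987],[-.987,0,-.158],[0,-1,0.001]]);T=np.array([.55666,.2561,.30053])
mm=v<252
c0=u[v<225].mean()
print((R.T@(ray([[c0,v.min()],[c0,v.max()]],.3005-.043,z)-T).T).T*1000)
E
```

```text
[0.5563972  0.25594758 0.29863883] 91.05702442490005 [-136.3   -0.8 -374.5]
263 299 212 362
[[-36.82108336  43.03395888  -1.92984523]
 [ 28.72156283  43.02358361  -1.94051335]]
```

```bash
python3 - <<'E'
from h import *
R={'w3':np.array([[-0.16,0,.987],[-.987,0,-.16],[0,-1,0]]),'w4':np.array([[-0.158,0.001,.987],[-.987,0,-.158],[0,-1,0.001]])}
T={'w3':np.array([.5554,.2482,.1395]),'w4':np.array([.55666,.2561,.30053])}
for n in R:
    z=np.load(f'pics/{n}.npz'); p=z['p']; hsv=cv2.cvtColor(p,cv2.COLOR_RGB2HSV)
    m=cv2.inRange(hsv,(20,150,60),(34,255,255))>0; m[:,:240]=0;m[:,330:]=0
    P=(pts(z['d'],z)-T[n])@R[n]*1000
    for v in range(192,366,4 if v>230 else 2) if False else list(range(192,230,3))+[250,280,320,345,355,360]:
        uu=np.nonzero(m[v])[0]
        if len(uu): 
            q=P[v,uu]; print(n,v,uu.min(),uu.max(),np.round(np.median(q,0),1))
E
```

```text
w3 195 272 299 [-40.2  57.1   0.5]
w3 198 271 301 [-40.2  51.7   0.6]
w3 201 270 302 [-40.   47.1   0.6]
w3 204 269 302 [-39.6  44.3   0.3]
w3 207 269 303 [-38.8  42.9   0.5]
w3 210 268 304 [-37.7  42.8   0.5]
w3 213 268 304 [-36.6  42.5   0.1]
w3 216 268 304 [-35.4  42.6   0.5]
w3 219 268 303 [-34.3  42.5   0.3]
w3 222 269 303 [-33.1  42.4   0.5]
w3 225 269 303 [-31.9  42.5   0.1]
w3 228 269 303 [-30.7  42.7   0.2]
w3 250 269 302 [-21.9  42.5   0.4]
w3 280 269 302 [-9.2 42.6  0.4]
w3 320 270 301 [ 8.7 42.4  0.5]
w3 345 270 300 [21.  42.7  0.4]
w4 213 268 293 [-31.7  60.1  -2.2]
w4 216 266 296 [-31.6  55.6  -2. ]
w4 219 265 297 [-31.6  51.4  -2. ]
w4 222 265 297 [-31.7  47.4  -1.6]
w4 225 265 297 [-31.2  45.   -1.9]
w4 228 264 298 [-30.3  44.2  -1.6]
w4 250 264 298 [-21.8  43.4  -1.9]
w4 280 265 297 [-9.2 43.4 -2. ]
w4 320 265 297 [ 8.8 43.6 -2. ]
w4 345 266 297 [20.7 43.6 -1.7]
w4 355 266 296 [25.6 43.5 -2. ]
w4 360 268 295 [27.8 43.1 -1.7]
```

>>> {"fn": "step_arm", "kwargs": {
  "series": [
    [[-6,0,-16,0,255],[-13,0,-36,0,255],[-13,0,-36,0,255],[-13,0,-36,0,255],[-13,0,-36,0,255],[-13,0,-36,0,255],[-13,0,-36,0,255],[-13,0,-36,0,255],[-13,0,-36,0,255],[-13,0,-36,0,255],[-13,0,-25,0,255],[-8,5,-10,0,255],[0,15,0,0,255],[0,10,0,0,255],[0,0,0,0,255],[0,0,0,0,255]]
  ]
}}

```text
t: 8.6
position: [0.4205, -0.1218, 0.2695]
orientation: [[1.0, -0.001, -0.018], [0.018, 0.001, 1.0], [-0.001, -1.0, 0.001]]
wrist_force: [0.2, -0.4, -1.2]
grip_width: 0.0127
```

```bash
python3 - <<'E'
from h import *
T,R=axes(); print(T,jaw()); snap('wrist','w5')
z=np.load('pics/w5.npz'); p=z['p']; hsv=cv2.cvtColor(p,cv2.COLOR_RGB2HSV); np.savez('pics/w5pose.npz',T=T,R=R)
b=rect(z,.112,(.45,.53),(-.16,-.08),.00015)
cv2.imwrite('pics/r5.png',cv2.cvtColor(b,cv2.COLOR_RGB2BGR))
E
```

```text
[ 0.42047485 -0.12179516  0.26953537] 91.04354276376138
```

View pics/w5.png

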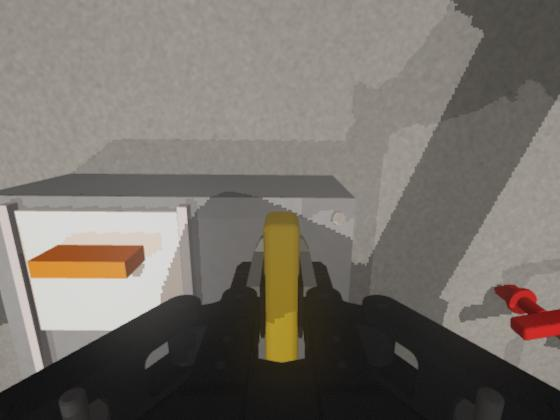

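View pics/r5.png

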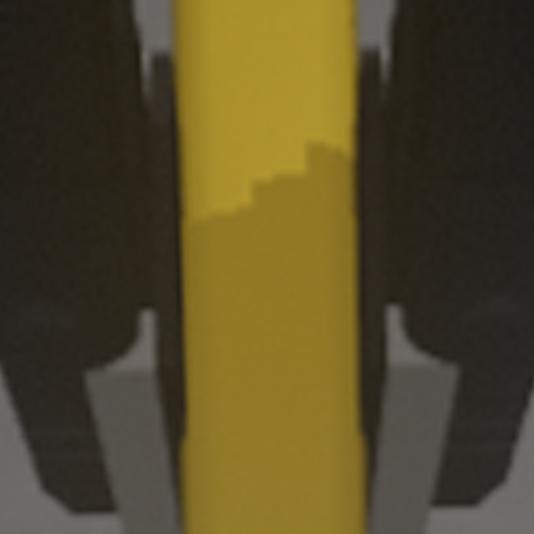

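>>> {"fn": "step_arm", "kwargs": {
  "series": [
    [[18,0,0,0,255],[35,0,0,0,255],[35,0,0,0,255],[30,0,0,0,255],[15,0,0,0,255],[0,0,0,0,255],[0,0,0,0,255]]
  ]
}}

```text
t: 9.23
position: [0.5544, -0.1187, 0.2701]
orientation: [[1.0, 0.0, -0.021], [0.021, -0.0, 1.0], [0.0, -1.0, -0.0]]
wrist_force: [-1.2, -0.2, -2.1]
grip_width: 0.0135
```

```bash
python3 - <<'E'
from h import *
T,R=axes(); print(T,jaw()); snap('wrist','w5')
z=np.load('pics/w5.npz'); p=z['p']; hsv=cv2.cvtColor(p,cv2.COLOR_RGB2HSV); np.savez('pics/w5pose.npz',T=T,R=R)
b=rect(z,.112,(.45,.53),(-.16,-.08),.00015)
cv2.imwrite('pics/r5.png',cv2.cvtColor(b,cv2.COLOR_RGB2BGR))
E
```

```text
[ 0.55437365 -0.11868843  0.27008958] 91.21154510154624
```

View pics/w5.png

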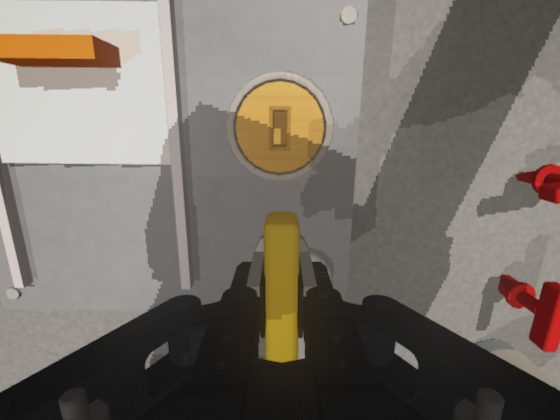

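View pics/r5.png

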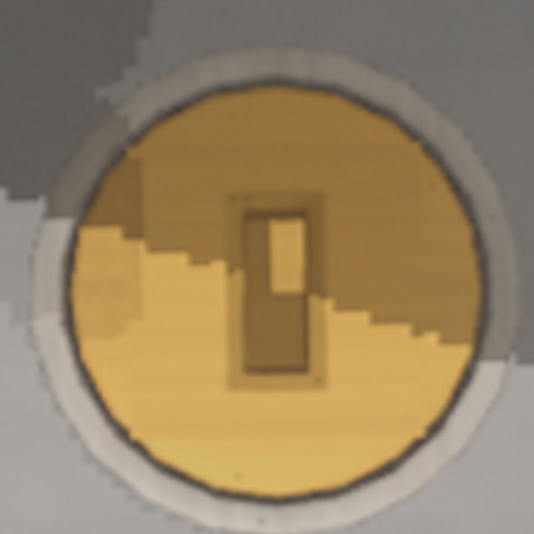

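```bash
python3 - <<'E'
from h import *
T,R=axes(); z=np.load('pics/w5.npz'); q=np.load('pics/w5pose.npz')
print('cam tool now',R.T@(z['origin']-T)*1000,'cx',z['cx'],z['cy']); print((q['R'].T@z['orientation']).round(4))
p=z['p']; hsv=cv2.cvtColor(p,cv2.COLOR_RGB2HSV)
L=lambda X:(X-q['T'])@q['R']*1000
m=cv2.inRange(hsv,(20,150,60),(34,255,255))>0; m[:,:240]=0;m[:,330:]=0;m[:205]=0
P=L(pts(z['d'],z))
for v in(216,219,240,260,300,340):
    uu=np.nonzero(m[v])[0]; print(v,uu.min(),uu.max(),P[v,uu].mean(0).round(1), 0.5*(P[v,uu.min()]+P[v,uu.max()]).round(1))
# lock disc
m=cv2.inRange(hsv,(10,110,50),(30,255,255)); m[195:]=0; m[:,:220]=0;m[:65]=0
m=cv2.morphologyEx(m,cv2.MORPH_CLOSE,np.ones((9,9)))
cc=max(cv2.findContours(m,0,2)[0],key=cv2.contourArea); w=ray(cc[:,0],.112,z)
A=np.c_[2*w[:,:2],np.ones(len(w))]; s=np.linalg.lstsq(A,(w[:,:2]**2).sum(1),rcond=None)[0]; print('disc',s[:2],'r',np.sqrt(s[2]+s[:2]@s[:2]))
print('lock in tool',L(np.array([s[0],s[1],.112])))
# shank/collar below bar: depth cluster near bar front end
for v in range(228,262,4): print(v,[ (u,*P[v,u].round(0)) for u in (256,259,262,302,305,308)])
E
```

```text
cam tool now [-69.96108182 -70.4429677   -0.19622615] cx 281.1337682083696 213.10190607934516
[[-0.000e+00  9.633e-01  2.683e-01]
 [-1.000e-03 -2.683e-01  9.633e-01]
 [ 1.000e+00 -2.000e-04  1.000e-03]]
216 267 295 [-34.8  54.2  -0.1] [-34.35  55.6   -0.1 ]
219 266 296 [-34.7  50.3  -0.1] [-33.65  53.7   -0.2 ]
240 264 298 [-28.7  42.5  -0.1] [-28.05  44.35  -0.15]
260 264 298 [-22.   39.3  -0. ] [-19.75  44.4   -0.15]
300 265 297 [-3.4 42.4 -0.1] [-3.75 41.85 -0.05]
340 265 296 [20.7 49.7 -0.8] [102.4  157.    -6.95]
disc [ 0.48624102 -0.12132118] r 0.030476095102386788
lock in tool [-68.21755559 158.07055472  -1.16840541]
228 [(256, np.float64(5.0), np.float64(160.0), np.float64(-19.0)), (259, np.float64(5.0), np.float64(160.0), np.float64(-17.0)), (262, np.float64(5.0), np.float64(160.0), np.float64(-15.0)), (302, np.float64(5.0), np.float64(159.0), np.float64(16.0)), (305, np.float64(5.0), np.float64(161.0), np.float64(18.0)), (308, np.float64(5.0), np.float64(159.0), np.float64(20.0))]
232 [(256, np.float64(9.0), np.float64(161.0), np.float64(-19.0)), (259, np.float64(8.0), np.f
[... 2223 characters left out ...]
t64(-11.0)), (259, np.float64(-13.0), np.float64(63.0), np.float64(-10.0)), (262, np.float64(-13.0), np.float64(63.0), np.float64(-9.0)), (302, np.float64(-13.0), np.float64(64.0), np.float64(9.0)), (305, np.float64(-13.0), np.float64(63.0), np.float64(11.0)), (308, np.float64(-13.0), np.float64(63.0), np.float64(12.0))]
260 [(256, np.float64(-13.0), np.float64(60.0), np.float64(-11.0)), (259, np.float64(-14.0), np.float64(58.0), np.float64(-10.0)), (262, np.float64(-14.0), np.float64(58.0), np.float64(-8.0)), (302, np.float64(-13.0), np.float64(59.0), np.float64(9.0)), (305, np.float64(-13.0), np.float64(59.0), np.float64(10.0)), (308, np.float64(-13.0), np.float64(59.0), np.float64(12.0))]
```

>>> {"fn": "step_arm", "kwargs": {
  "series": [
    [[-12,0,-0.2,0,255],[-20,0,-0.4,0,255],[-20,0,-0.4,0,255],[-10,0,-0.2,0,255],[-5,0,0,0,255],[0,0,0,0,255],[0,0,0,0,255]]
  ]
}}

```text
t: 9.87
position: [0.4873, -0.1219, 0.2703]
orientation: [[1.0, 0.001, -0.021], [0.021, -0.0, 1.0], [0.001, -1.0, -0.0]]
wrist_force: [0.5, -0.7, 0.3]
grip_width: 0.0129
```

```bash
python3 - <<'E'
from h import *
q=np.load('pics/w5pose.npz'); T,R=axes(); print(T,jaw(), q['R'].T@(T-q['T'])*1000)
T,R=axes(); print(T)
T,R=axes(); print(T)
E
```

```text
[ 0.48725469 -0.12185733  0.27028688] 91.18754795194944 [-67.17089413  -0.21595442  -1.7490659 ]
[ 0.48725469 -0.12185733  0.27028688]
[ 0.48725469 -0.12185733  0.27028688]
```

>>> {"fn": "step_arm", "kwargs": {
  "series": [
    [[0,8,0.4,0,255],[0,12,0,0,255],[0,8,0,0,255],[0,3,0,0,255],[0,2,0,0,255],[0,2,0,0,255],[0,2,0,0,255],[0,2,0,0,255],[0,0,0,0,255]]
  ]
}}

```text
t: 10.62
position: [0.4869, -0.1213, 0.2308]
orientation: [[1.0, 0.0, -0.021], [0.021, -0.0, 1.0], [0.0, -1.0, -0.0]]
wrist_force: [0.7, 0.4, -2.7]
grip_width: 0.0132
```

>>> {"fn": "step_arm", "kwargs": {
  "series": [
    [[0,2,0,0,255],[0,3,0,0,255],[0,3,0,0,255],[0,3,0,0,255],[0,2,0,0,255],[0,2,0,0,255],[0,1.5,0,0,255],[0,1,0,0,255],[0,0,0,0,255]]
  ]
}}

```text
t: 11.37
position: [0.4868, -0.1213, 0.2132]
orientation: [[1.0, 0.0, -0.021], [0.021, -0.0, 1.0], [0.0, -1.0, -0.0]]
wrist_force: [3.2, 0.6, -3.0]
grip_width: 0.0132
```

>>> {"fn": "step_arm", "kwargs": {
  "series": [
    [[0,1,0,0,255],[0,1,0,0,255],[0,1,0,0,255],[0,1,0,0,255],[0,0,0,0,255]]
  ]
}}

```text
t: 11.78
position: [0.4868, -0.1213, 0.2093]
orientation: [[1.0, 0.0, -0.021], [0.021, -0.0, 1.0], [0.0, -1.0, -0.0]]
wrist_force: [4.1, 0.0, -2.9]
grip_width: 0.013
```

>>> {"fn": "step_arm", "kwargs": {
  "series": [
    [[0,0.7,0,0,255],[0,0.7,0,0,255],[0,0,0,0,255]]
  ]
}}

```text
t: 12.03
position: [0.4869, -0.1213, 0.2085]
orientation: [[1.0, 0.001, -0.021], [0.021, -0.0, 1.0], [0.001, -1.0, -0.0]]
wrist_force: [0.7, 1.6, 9.4]
grip_width: 0.0128
```

```bash
python3 - <<'E'
from h import *
o=monitor.get_obs(); print(o['wrist_force'],o['moment'])
p,d,c=snap('scene','s6'); a=cv2.imread('pics/s6.png')[120:260,160:340]; cv2.imwrite('pics/s6c.png',cv2.resize(a,None,fx=4,fy=4,interpolation=cv2.INTER_CUBIC))
E
```

```text
[0.65659508 1.59652779 9.44664059] [ 0.11860965 -0.18999911 -0.00791726]
```

View pics/s6c.png

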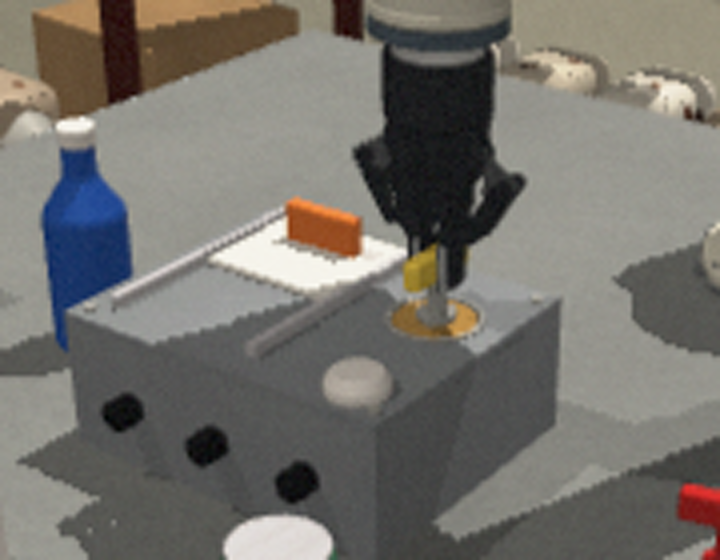

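>>> {"fn": "step_arm", "kwargs": {
  "series": [
    [[0,-0.3,0,0.05,255],[0,0,0,0.08,255],[0,0,0,0.1,255],[0,0,0,0.1,255],[0,0,0,0.1,255],[0,0,0,0.1,255],[0,0,0,0.1,255],[0,0,0,0.1,255],[0,0,0,0.1,255],[0,0,0,0.1,255],[0,0,0,0.1,255],[0,0,0,0.1,255],[0,0,0,0.1,255],[0,0,0,0.1,255],[0,0,0,0,255]]
  ]
}}

```text
t: 13.33
position: [0.4875, -0.1206, 0.2087]
orientation: [[0.252, 0.002, 0.968], [-0.968, 0.001, 0.252], [-0.001, -1.0, 0.002]]
wrist_force: [8.5, 9.1, 5.6]
grip_width: 0.0134
```

```bash
python3 - <<'E'
from h import *
o=monitor.get_obs(); print(o['wrist_force'],o['moment'],jaw(),o['joint_positions'])
E
```

```text
[8.50587078 9.13681177 5.55336524] [ 1.91276654 -1.47151685  0.08099581] 14.589366675400445 [-20.76411953  25.69898185 100.70027398   0.12252587  53.51594938
 -35.4263015 ]
```

>>> {"fn": "step_arm", "kwargs": {
  "series": [
    [[-0.4,0,0.5,0.05,255],[-0.2,0,0.4,0.05,255],[0,0,0,0.05,255],[0,0,0,0.05,255],[0,0,0,0,255]]
  ]
}}

```text
t: 13.75
position: [0.488, -0.1201, 0.2086]
orientation: [[0.058, 0.001, 0.998], [-0.998, 0.001, 0.058], [-0.0, -1.0, 0.001]]
wrist_force: [5.3, 6.2, 4.5]
grip_width: 0.0135
```

```bash
python3 - <<'E'
from h import *
o=monitor.get_obs(); print(o['wrist_force'],o['moment'],jaw())
E
```

```text
[5.29677231 6.2475482  4.48576095] [ 1.15613644 -1.11234853  0.05880515] 3.3458531658011883
```

Side load is dropping; continue to the stop.

>>> {"fn": "step_arm", "kwargs": {
  "series": [
    [[-0.3,0,0.3,0.04,255],[0,0,0,0.04,255],[0,0,0,0.04,255],[0,0,0,0,255]]
  ]
}}

```text
t: 14.08
position: [0.4883, -0.12, 0.2086]
orientation: [[-0.06, 0.001, 0.998], [-0.998, 0.0, -0.06], [-0.0, -1.0, 0.001]]
wrist_force: [5.8, 4.6, 4.0]
grip_width: 0.013
```

```bash
python3 - <<'E'
from h import *
o=monitor.get_obs(); print(o['wrist_force'],o['moment'],jaw())
E
```

```text
[5.80811965 4.57925638 3.96101205] [ 0.95762639 -0.99757811  0.47048383] -3.465636076502891
```

>>> {"fn": "step_arm", "kwargs": {
  "series": [
    [[0,0,0,0.02,255],[0,0,0,0,255],[0,0,0,-0.03,255],[0,0,0,0,255],[0,0,0,0,150],[0,0,0,0,80],[0,0,0,0,0],[0,0,0,0,0],[0,0,0,0,0],[0,0,0,0,0]]
  ]
}}

```text
t: 14.92
position: [0.4876, -0.1202, 0.2082]
orientation: [[-0.048, -0.0, 0.999], [-0.999, 0.0, -0.048], [-0.0, -1.0, -0.0]]
wrist_force: [1.0, -0.5, -0.1]
grip_width: 0.0836
```

```bash
python3 - <<'E'
from h import *
o=monitor.get_obs(); print(o['wrist_force'],o['moment'],jaw(),o['grip_width'])
snap('wrist','w7')
E
```

```text
[ 0.96606244 -0.46951944 -0.09675352] [-0.00910243 -0.00240913 -0.02798103] -2.754813340853512 0.08358337529872263
```

View pics/w7.png

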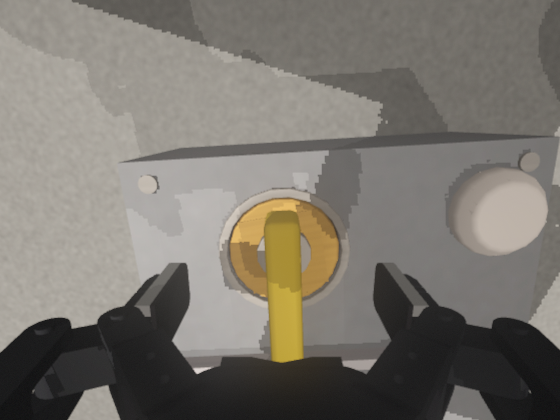

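>>> {"fn": "step_arm", "kwargs": {
  "series": [
    [[0,-4,0,0,0],[0,-10,0,0,0],[0,-20,0,0,0],[0,-25,0,0,0],[0,-20,0,0,0],[0,-13,0,-0.07,0],[0,0,0,0,0],[0,0,0,0,0]]
  ]
}}

```text
t: 15.63
position: [0.4879, -0.1202, 0.3008]
orientation: [[0.021, 0.001, 1.0], [-1.0, -0.0, 0.021], [0.001, -1.0, 0.001]]
wrist_force: [-0.3, 0.4, -0.5]
grip_width: 0.0857
```

```bash
python3 - <<'E'
from h import *
print(axes()[0],jaw(),plan([.39,-.2578,.30]))
p,d,c=snap('wrist','w8'); z=np.load('pics/w8.npz'); hsv=cv2.cvtColor(p,cv2.COLOR_RGB2HSV);P=pts(d,c)
m=(cv2.inRange(hsv,(20,150,60),(34,255,255))>0)&(P[...,2]>.155)&(P[...,2]<.18)
q=P[m]; print(len(q),cv2.minAreaRect((q[:,:2]*1000).astype(np.float32)),np.median(q[:,2]))
p,d,c=snap('top','t8');P=pts(d,c);hsv=cv2.cvtColor(p,cv2.COLOR_RGB2HSV)
E
```

```text
[ 0.48786699 -0.1202217   0.30076734] 1.1931396379477048 [ 135.5    0.7 -100.7]
1761 ((486.96124267578125, -118.74768829345703), (13.84033489227295, 63.29153823852539), 0.052846603095531464) 0.16540843786793183
```

View pics/w8.png

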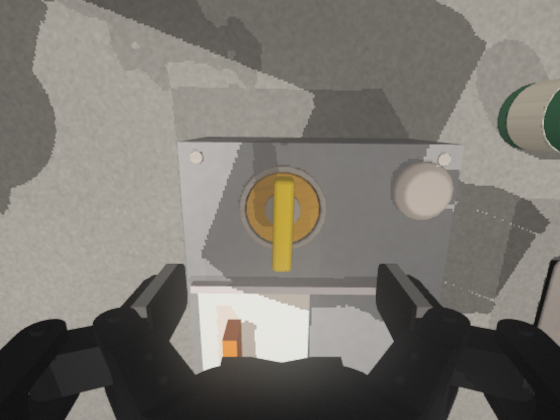

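>>> {"fn": "step_arm", "kwargs": {
  "series": [
    [[12,0,-9,0,255],[25,0,-19,0,255],[28,0,-21,0,255],[28,0,-21,0,255],[24,0,-18,0,255],[14,0,-9,0,255],[5,0,-4,0,255],[0,15,0,0,255],[0,30,0,0,255],[0,20,0,0,255],[0,5,0,0,255],[0,0,0,0,255],[0,0,0,0,255]]
  ]
}}

```text
t: 16.82
position: [0.3901, -0.2581, 0.2306]
orientation: [[0.022, -0.0, 1.0], [-1.0, 0.0, 0.022], [-0.0, -1.0, -0.0]]
wrist_force: [0.0, -0.9, 0.3]
grip_width: -0.0002
```

```bash
python3 - <<'E'
from h import *
print(axes()[0],jaw(),plan([.39,-.2578,.197]))
p,d,c=snap('wrist','w9')
E
```

```text
[ 0.39009918 -0.25813905  0.23056805] 1.2674498833374495 [-0.3 33.6 -0.1]
```

View pics/w9.png

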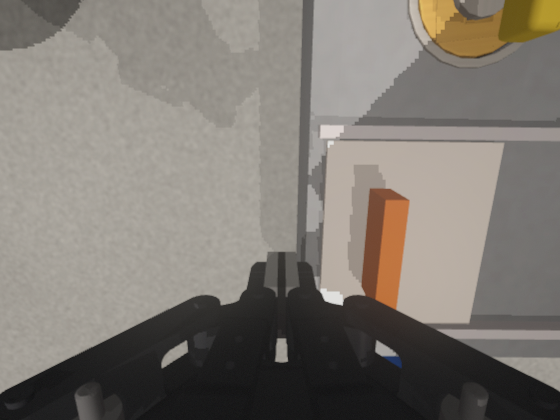

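```bash
python3 - <<'E'
from h import *
T,R=axes(); z=np.load('pics/w9.npz');hsv=cv2.cvtColor(z['p'],cv2.COLOR_RGB2HSV);P=pts(z['d'],z)
m=(cv2.inRange(hsv,(3,150,60),(16,255,255))>0)&(P[...,2]>.143)&(P[...,2]<.15)
q=P[m];print(len(q),q.min(0),q.max(0),np.median(q,0)); print('bias chk', R.T@(z['origin']-T)*1000)
E
```

```text
2445 [ 0.43972006 -0.28704849  0.14318505] [ 0.45238026 -0.22500822  0.14899575] [ 0.44568314 -0.25268691  0.14684581]
bias chk [-68.35293372 -70.46629902  -1.41978798]
```

>>> {"fn": "step_arm", "kwargs": {
  "series": [
    [[0,12,0,0,255],[0,14,0,0,255],[0,7,0,0,255],[0,0,10,0,255],[0,0,12,0,255],[0,0,8,0,255],[0,0,4,0,255],[0,0,2,0,255],[0,0,2,0,255],[0,0,2,0,255],[0,0,2,0,255],[0,0,0,0,255]]
  ]
}}

```text
t: 17.87
position: [0.4318, -0.2574, 0.1973]
orientation: [[0.022, -0.0, 1.0], [-1.0, 0.0, 0.022], [-0.0, -1.0, -0.0]]
wrist_force: [-1.5, -0.2, 0.2]
grip_width: 0.0001
```

>>> {"fn": "step_arm", "kwargs": {
  "series": [
    [[0,0,2,0,255],[0,0,2,0,255],[0,0,2,0,255],[0,0,2,0,255],[0,0,0,0,255]]
  ]
}}

```text
t: 18.28
position: [0.4402, -0.2573, 0.1973]
orientation: [[0.022, 0.0, 1.0], [-1.0, -0.0, 0.022], [0.0, -1.0, 0.0]]
wrist_force: [-0.5, 0.4, -0.9]
grip_width: -0.0001
```

```bash
python3 - <<'E'
from h import *
p,d,c=snap('wrist','w10')
p,d,c=snap('scene','s10'); a=cv2.imread('pics/s10.png')[120:260,160:340]; cv2.imwrite('pics/s10c.png',cv2.resize(a,None,fx=4,fy=4,interpolation=cv2.INTER_CUBIC))
E
```

```text
(no output)
```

View pics/w10.png

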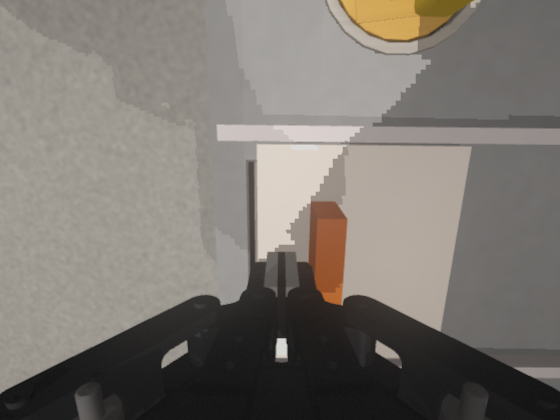

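View pics/s10c.png

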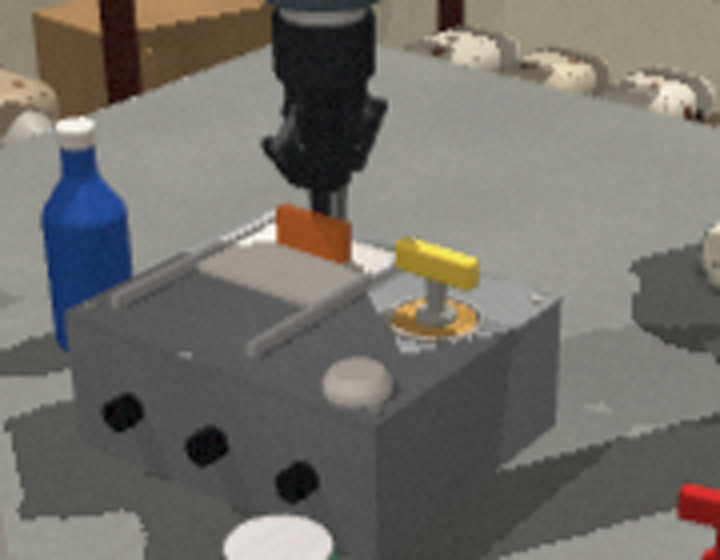

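```bash
python3 - <<'E'
from h import *
T,R=axes(); z=np.load('pics/w10.npz');hsv=cv2.cvtColor(z['p'],cv2.COLOR_RGB2HSV);P=pts(z['d'],z)
m=(cv2.inRange(hsv,(3,150,60),(16,255,255))>0)&(P[...,2]>.143)&(P[...,2]<.15)
q=P[m];print(len(q),q.min(0),q.max(0),T)
E
```

```text
2206 [ 0.45183989 -0.26371868  0.14313724] [ 0.4640349  -0.22497468  0.14867181] [ 0.43999164 -0.25726171  0.19726356]
```

>>> {"fn": "step_arm", "kwargs": {
  "series": [
    [[0,0,3,0,255],[0,0,5,0,255],[0,0,6,0,255],[0,0,6,0,255],[0,0,6,0,255],[0,0,6,0,255],[0,0,6,0,255],[0,0,6,0,255],[0,0,6,0,255],[0,0,5,0,255],[0,0,4,0,255],[0,0,3,0,255],[0,0,2,0,255],[0,0,2,0,255],[0,0,0,0,255]]
  ]
}}

```text
t: 19.63
position: [0.506, -0.2558, 0.1973]
orientation: [[0.022, 0.0, 1.0], [-1.0, 0.0, 0.022], [-0.0, -1.0, 0.0]]
wrist_force: [-0.2, 0.0, -0.0]
grip_width: 0.0001
```

>>> {"fn": "step_arm", "kwargs": {
  "series": [
    [[0,0,1.5,0,255],[0,0,1.5,0,255],[0,0,1.5,0,255],[0,0,1,0,255],[0,0,1,0,255],[0,0,0,0,255]]
  ]
}}

```text
t: 20.13
position: [0.5124, -0.2556, 0.1973]
orientation: [[0.022, 0.0, 1.0], [-1.0, 0.0, 0.022], [-0.0, -1.0, 0.0]]
wrist_force: [-1.7, -0.8, -0.2]
grip_width: 0.0003
```

>>> {"fn": "step_arm", "kwargs": {
  "series": [
    [[0,0,0.7,0,255],[0,0,0.7,0,255],[0,0,0,0,255]]
  ]
}}

```text
t: 20.38
position: [0.5131, -0.2556, 0.1972]
orientation: [[0.022, -0.001, 1.0], [-1.0, 0.0, 0.022], [-0.0, -1.0, -0.001]]
wrist_force: [-7.5, -1.7, 4.0]
grip_width: -0.0003
```

>>> {"fn": "step_arm", "kwargs": {
  "series": [
    [[0,0,0.6,0,255],[0,0,0,0,255]]
  ]
}}

```text
t: 20.55
position: [0.5132, -0.2556, 0.1972]
orientation: [[0.022, -0.002, 1.0], [-1.0, 0.0, 0.022], [-0.0, -1.0, -0.002]]
wrist_force: [-11.0, -2.2, 5.3]
grip_width: -0.0003
```

>>> {"fn": "step_arm", "kwargs": {
  "series": [
    [[0,0,-8,0,255],[0,0,-15,0,255],[0,0,-20,0,255],[0,-10,-20,0,255],[0,-25,-15,0,255],[0,-35,0,0,255],[0,-30,0,0,255],[0,-10,0,0,255],[0,0,0,0,255],[0,0,0,0,255]]
  ]
}}

```text
t: 21.38
position: [0.4362, -0.2573, 0.3075]
orientation: [[0.022, 0.001, 1.0], [-1.0, -0.001, 0.022], [0.001, -1.0, 0.001]]
wrist_force: [1.5, 0.5, 0.0]
grip_width: 0.0001
```

```bash
python3 - <<'E'
from h import *
p,d,c=snap('wrist','w11')
T,R=axes(); z=np.load('pics/w11.npz');hsv=cv2.cvtColor(z['p'],cv2.COLOR_RGB2HSV);P=pts(z['d'],z)
m=(cv2.inRange(hsv,(3,150,60),(16,255,255))>0)&(P[...,2]>.143)&(P[...,2]<.15)
q=P[m];print(len(q),q.min(0),q.max(0),T)
m=(cv2.inRange(hsv,(20,150,60),(34,255,255))>0)&(P[...,2]>.16)&(P[...,2]<.17);q=P[m]; print(len(q),cv2.minAreaRect((q[:,:2]*1000).astype(np.float32)),np.median(q[:,2]))
snap('top','t11')
p,d,c=snap('scene','s11'); a=cv2.imread('pics/s11.png')[120:310,160:440]; cv2.imwrite('pics/s11c.png',cv2.resize(a,None,fx=2.8,fy=2.8,interpolation=cv2.INTER_CUBIC))
E
```

```text
1234 [ 0.52378296 -0.28673076  0.14300148] [ 0.53613486 -0.22360181  0.14724543] [ 0.43595873 -0.25709487  0.30665974]
1599 ((486.6695556640625, -135.37631225585938), (35.821693420410156, 14.563283920288086), 89.03874969482422) 0.16528101141964555
```

View pics/w11.png

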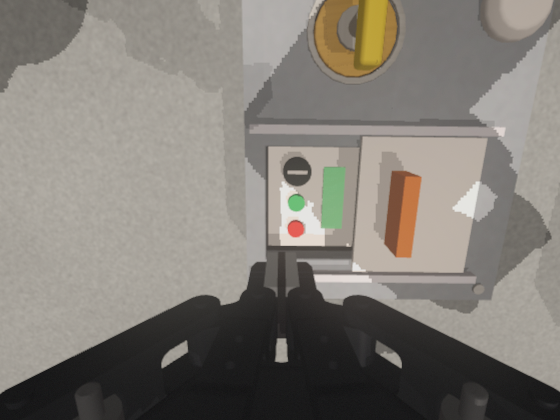

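View pics/s11c.png

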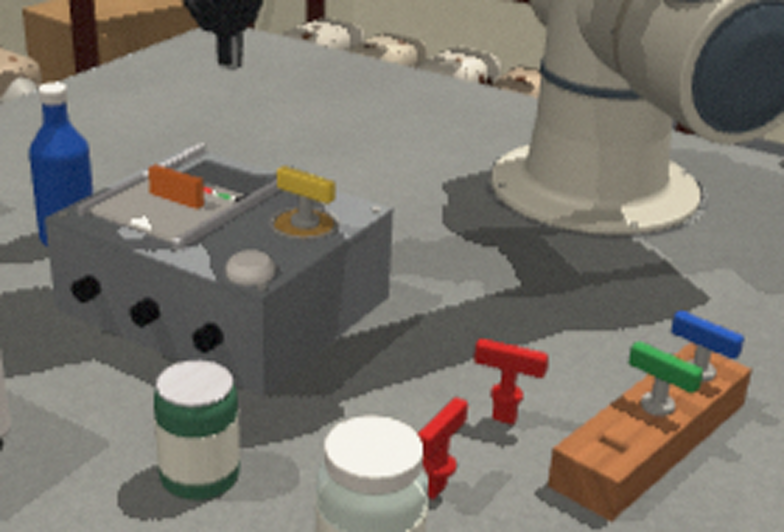

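View pics/t11.png

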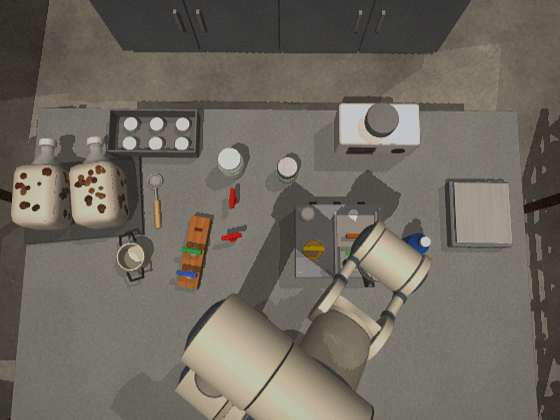

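```bash
python3 -c "
from station import order; print(order.sign_off())"
```

```text
the job is handed in; nothing more can be done
None
```

The job is done and handed in at about 21.5 s. I took the yellow key out of the end slot of the block and pushed it home in the brass lock. I turned it clockwise to the stop, let go of it, and slid the cover open by its orange tab. The hand-in gives no verdict, so these are my own last checks:

- **Key depth:** the top of the bar measured 0.165 m against 0.166 m expected, so the collar is down on the brass face. I felt about 10 N as it seated.
- **Key turn:** the bar turned about 1.6 rad, which is about 1.45 rad of plug turn once the play is taken off. The torque rose from 0.06 to 0.47 N m at the stop. The plug's own angle was not read directly.
- **Cover:** the tab moved 84 mm by camera against the 85 mm of full travel. The push force rose to about 11 N at the stop, and the panel under the cover was visible afterwards.
- **Everything else:** in the last pictures the blue and green keys were still in their slots. The red look-alikes, the filter cap and the other loose things looked undisturbed, and the gripper was clear of everything.

The wrist camera's position estimates differed by 1–3 mm between views. I lined the key up with the lock from a single picture showing both. The key then met a side force of up to about 12 N while turning, which I eased with small shifts of the tool.

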